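Set a Petri dish up on the colony counter

ROBOT

A 6-joint arm with a two-finger parallel gripper is mounted at the origin on the work surface. World frame = base frame: x ahead of the robot, y to its left, z up, the work surface at z = 0. Lengths are in m, angles in rad, forces in N, time in s.
With the tool pointing down it reaches from about 0.325 to 0.875 m from the base axis. Payload 4.4 kg.
Tool frame: the origin (TCP) lies midway between the tips of the shut fingers; the grasp point (between the pads) lies 19 mm behind it; z points along the fingers, x is the direction in which the jaws open and shut, and the axes are right-handed (so a half turn about z gives the same grasp; the last joint's range is limited). The gripper opens to 85 mm and grips with 20 to 120 N. Pads are 22 mm wide; open, the fingers measure 114 mm over their backs; the gripper's body (76 mm by 85 mm) begins 54 mm behind the grasp point. The pads swing forward as they close: fully open they stand 13 mm farther back than shut.
Start: joints at [0.987, 0.207, 1.542, -0, 1.393, -0.15], TCP at [0.242, 0.522, 0.231] pointing down, gripper open.
Joint ranges: [-2.73, 2.73], [-0.86, 2.22], [0.23, 2.46], [-1.11, 4.25], [0.08, 2.63], [-2.82, 2.82]. Speed limits (rad/s): [2.79, 2.79, 3.14, 3.14, 3.14, 3.14].

INTERFACE

Orientations are given as a unit quaternion [x, y, z, w].
In Python, from plant import manip gives the robot as it stands.
- The arm moves only by the tool apply_moves, never from a script. Its argument "series" is a list of rows, each an object with "xyz": the shift along the tool's x, y, z in cm, a list of three; "yaw": the turn about the tool's z in degrees; "claw": the opening, from 0 (shut) to 1 (fully open). A call has 1 to 20 rows; each row is the pose to reach, as a shift and turn from the pose commanded when the call began, along the tool's axes at that moment; what a row does not reach only later rows make up. A row lasts 1/8 s, in which the tool goes at most 62.5 mm and 10.7 degrees, less where a joint would pass 70% of its speed; a pose out of reach is approached as far as the arm can. A call with a gripper value outside its range is refused whole. The fingers move at their own pace and stop on an object; "newtons" is the grip in N (left out, the last holds). Time passes only in rows, so rows that repeat a pose let the fingers close. It gives the time, the measured TCP pose, the force and the opening at its end, in the units of the state.
- manip.observe(): the state, without advancing time (a new reading comes with each control period).
- manip.capture(name): name is "scene" or "top" or "wrist"; returns the picture (420x560x3 uint8, blue, green, red); there is no depth.
- manip.calibration(name): a dict with "K" (3x3 intrinsics, pixels), "R" (3x3) and "t" (3): a world point X has camera coordinates R X + t. Camera axes: x right, y down, z forward; pixel columns grow to the right and rows downward; lengths in m; the calibration is good to about 2 mm. A picture is of the moment at which its call begins: read the wrist's pose just before it. calibration takes no time and is no camera call; for the wrist camera it gives the pose at the moment of the call.
- manip.sign_off(): hands the job in, once; it reports no verdict.
The state is a dict: "time": time; "joint_positions": joint angles; "joint_vel": joint speeds; "joint_efforts": joint torques, N m; "tcp_pos": TCP position; "tcp_rot": TCP orientation; "ft_force": force on the tool from outside, world axes, zero at the start; "wrist_torque": the same for the moment, N m; "width": finger opening in m.
Only numpy, scipy, OpenCV 4.12 (cv2) and the standard library are available. Lean on these libraries where they do the work, as an engineer would, in place of code of your own. Each camera call takes 0.05 s, during which the arm holds its last target. There are 200 camera calls.

TASK

Get the glass Petri dish ready for counting: nudge its tilted, half-off lid across until it drops down flat over the base, slide the closed dish over the lit window until it rests against both rubber stops, and then press the round zero key on the control strip right down and let it go. The stage is touch-sensitive and the dish is thin glass, so handle it gently: never bear on the dish with more than 10 N and never shove it faster than a quarter of a metre a second. Leave the other things on the bench where they stand.

Things in the scene. Friction and masses are not known exactly. Their poses are not given: they have to be found in the camera images.
- counter: colony-counting instrument, fixed: cream case 340 (x) by 400 (y) mm, flat top 75 mm above the bench. Origin at bench level, x from its front to its back. The dark stage, level with the top, spans x -160..160, y -150..150 mm of its frame; the control strip lies at y -197. A magnifier on a bent neck, up to 210 mm high, rises at x 148, y 135 and leans out over the bench to y 410
- window (a point): centre of the round white lit window (110 mm across, flush with the stage), at stage height; axes as the counter's. Behind it are two fixed stops 14 mm high with flat rubber faces 30 mm wide, 50 mm from this point, 43 degrees to either side of the counter's +x: a closed dish that touches both is centred here
- dish_base: loose glass bottom half of a Petri dish, 90 mm across, 15 mm high, wall 2 mm, with a thin straw-coloured agar layer; about 80 g. Origin at the centre of its underside, z up. It stands on the front half of the stage
- dish_lid: loose glass lid, 100 mm across (96 inside), 14 mm high, skirt 12 deep, 55 g. Origin: centre of the skirt's lower edge, z up. It leans 12 degrees, 23 to 33 mm off the base to any side: low edge on the stage there, skirt across the base's rim. Pushed level at the low edge towards the base it drops on; closed, its origin is 3 mm over the base's, 3 mm play; then pushing it slides the whole dish
- zero_key (a joint): travel of the round zero key in m: 0 up, 0.004 fully down; a spring that takes 3 N at full travel and returns it
- zero_key_top (a point): centre of the top of the zero key, a round grey key 24 mm across in a black housing, the only round key on the control strip, near its front; pressed straight down. Its axes are the counter's
- reagent_bottle: bystander: amber glass bottle with black cap, 52 mm across, 105 mm high, on the bench to the counter's left; origin under its centre
- cylinder: bystander: clear measuring cylinder, 180 mm high on a 68 mm white foot, on the bench left of the bottle; origin under its centre
- stopper: bystander: tapered rubber stopper, 34 mm across, 28 mm high, on the bench at the counter's left front; origin under its centre
- beaker: bystander: clear glass beaker, 60 mm across, 65 mm high, on the bench to the counter's right; origin under its centre
Things that resemble listed ones, but are neither listed nor needed, are in the scene too. Leave any green or purple look-alike of the dish_base alone.

How it is judged:
By the outcome, as a careful person would: the job done as asked, in the order asked, and still so for the second after the job is handed in, with the robot touching nothing.
It also fails if it takes over 64 s, if anything falls off the work surface, if the arm or the gripper's body presses on something with over 40 N, if the wrist force passes 120 N, or if a joint passes its speed limit or range.

## Working session

There is one attempt and no reset: what is moved stays moved. The work goes in short steps, Python scripts to look and compute and a tool call to move; the robot and the scene stay as the last step left them, time stands still between calls to the robot, and variables do not carry over. Pictures are saved under pics/ and viewed, about 8 in all and at most 12, crops included, and the job is handed in when it is done.

Besides the shell and the picture viewer there is one more tool, called in YAML: its name, and indented under it one key for each argument. apply_moves: Moves the arm, as the interface text tells. Its arguments: {"type":"object","properties":{"series":{"type":"array","items":{"type":"object","properties":{"xyz":{"type":"array","items":{"type":"number"}},"yaw":{"type":"number"},"claw":{"type":"number"}}}},"newtons":{"type":"number"}},"required":["series"]}

```bash
mkdir -p pics; ls
cat > h.py <<'E'
import numpy as np, cv2
from plant import manip
def ray(name,px,z,cal=None):
    c=cal or manip.calibration(name);K,R,t=map(np.array,(c["K"],c["R"],c["t"]))
    d=R.T@np.linalg.inv(K)@np.array([px[0],px[1],1.]);o=-R.T@t
    return o+d*(z-o[2])/d[2]
def proj(name,X,cal=None):
    c=cal or manip.calibration(name);K,R,t=map(np.array,(c["K"],c["R"],c["t"]))
    p=K@(R@np.array(X)+t);return p[:2]/p[2]
E
python3 - <<'E'
from h import *
for n in ("scene","top"):
    cv2.imwrite(f"pics/{n}0.png",manip.capture(n))
    c=manip.calibration(n);R=np.array(c["R"]);print(n,-R.T@np.array(c["t"]),R.round(2).tolist(),np.array(c["K"])[0,0])
print(manip.observe())
E
```

```text
pics
scene [0.96217404 0.73476673 0.64919635] [[-0.86, 0.51, -0.01], [0.3, 0.48, -0.82], [-0.42, -0.71, -0.57]] 442.0660208077945
top [0.32860952 0.0216349  1.07618774] [[0.04, -1.0, 0.0], [-0.98, -0.04, -0.21], [0.21, 0.01, -0.98]] 386.8140806096725
{'time': 0.1, 'joint_positions': array([ 9.86512195e-01,  2.07346169e-01,  1.54283462e+00, -4.22801240e-06,
        1.39352281e+00, -1.50492433e-01]), 'joint_vel': array([-0.00060601, -0.00112546, -0.00295229, -0.00120461,  0.00190547,
       -0.00118713]), 'joint_efforts': array([-9.38480662e-04, -3.84097338e+01, -2.92548198e+01, -3.01381642e-04,
        4.84775708e-03, -9.42021330e-06]), 'tcp_pos': array([0.24129786, 0.52114885, 0.23022427]), 'tcp_rot': array([ 8.42707559e-01,  5.38370557e-01, -9.63751729e-04,  4.30363115e-04]), 'ft_force': array([0.08540235, 0.37585355, 0.15776497]), 'wrist_torque': array([-0.00277838,  0.02948532, -0.0245885 ]), 'width': 0.08545703675794357}
```

View pics/top0.png

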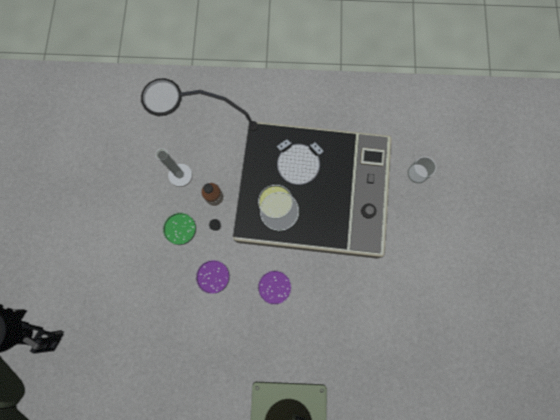

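View pics/scene0.png

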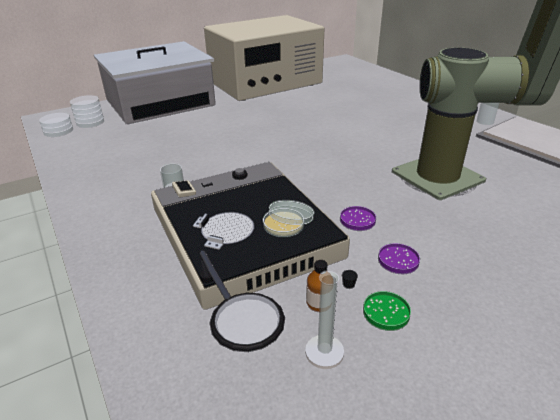

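Top view: the tilted clear lid (279,211) lies on the robot side of the straw-coloured base (275,201). The window is at (298,164) with the stops at (284,145) and (316,148), and the round key in its housing is at (369,211). The green (180,229) and purple (213,277), (275,288) dishes are look-alikes off the stage. The scene view agrees. Next I measure these and enlarge a crop.

Run:
```python
from h import *
im=cv2.imread("pics/top0.png");sc=cv2.imread("pics/scene0.png")
a=cv2.resize(im[115:265,225:400],None,fx=4,fy=4,interpolation=cv2.INTER_CUBIC)[:600,:700]
cv2.imwrite("pics/c1.png",a)
hsv=cv2.cvtColor(im,cv2.COLOR_BGR2HSV)
# dark stage quad
m=cv2.inRange(im,(0,0,0),(60,60,60));m[:115]=0;m[265:]=0;m[:,:225]=0;m[:,400:]=0
m=cv2.morphologyEx(m,cv2.MORPH_OPEN,np.ones((7,7)))
c=max(cv2.findContours(m,0,2)[0],key=cv2.contourArea)
h=cv2.convexHull(c);q=cv2.approxPolyDP(h,6,True)[:,0];r=cv2.minAreaRect(c)
print("stage quad",q.tolist());P=[ray("top",p,.075)[:2] for p in q.astype(float)];print(np.round(P,4).tolist())
P2=np.array([ray("top",p,.075)[:2] for p in h[:,0].astype(float)],np.float32);(rc,rs,ra)=cv2.minAreaRect(P2);print("rect",rc,rs,ra)
# window
for n,I,box in(("top",im,(145,185,275,322)),("scene",sc,(205,245,195,260))):
    s=np.zeros(I.shape[:2],np.uint8);b=box
    s[b[0]:b[1],b[2]:b[3]]=cv2.inRange(I,(130,130,130),(255,255,255))[b[0]:b[1],b[2]:b[3]]
    s=cv2.morphologyEx(s,cv2.MORPH_CLOSE,np.ones((5,5)));s=cv2.morphologyEx(s,cv2.MORPH_OPEN,cv2.getStructuringElement(2,(9,9)))
    c=max(cv2.findContours(s,0,1)[0],key=cv2.contourArea)
    W=np.array([ray(n,p,.075)[:2] for p in c[:,0].astype(float)],np.float32)
    print(n,"window",cv2.fitEllipse(W))
for n,I in(("top",im),("scene",sc)):
    hs=cv2.cvtColor(I,cv2.COLOR_BGR2HSV);y=cv2.inRange(hs,(18,50,110),(38,255,255))
    if n=="top": y[:180]=0;y[240:]=0;y[:,:250]=0;y[:,310:]=0
    else: y[:195]=0;y[245:]=0;y[:,:255]=0;y[:,325:]=0
    y=cv2.morphologyEx(y,cv2.MORPH_CLOSE,np.ones((5,5)));c=max(cv2.findContours(y,0,1)[0],key=cv2.contourArea)
    W=np.array([ray(n,p,.080)[:2] for p in c[:,0].astype(float)],np.float32)
    print(n,"agar",cv2.fitEllipse(cv2.convexHull(W)),cv2.minEnclosingCircle(W))
cv2.imwrite("pics/c2.png",cv2.resize(sc[150:260,145:345],None,fx=4,fy=4,interpolation=cv2.INTER_CUBIC))
```

```text
stage quad [[250, 124], [354, 135], [345, 247], [235, 235]]
[[0.7757, 0.1338], [0.7543, -0.1545], [0.4441, -0.1314], [0.4645, 0.1554]]
rect (0.6098906993865967, 0.0013815909624099731) (0.29344528913497925, 0.31597182154655457) 85.82209014892578
top window ((0.6684598326683044, -0.004569880198687315), (0.10777191817760468, 0.11788738518953323), 40.44011688232422)
scene window ((0.6729763746261597, -0.005817473866045475), (0.1135668233036995, 0.12488005310297012), 50.57826614379883)
top agar ((0.5600520372390747, 0.05466751009225845), (0.07900252938270569, 0.08172212541103363), 178.40533447265625) ((0.5663228034973145, 0.05780572444200516), 0.040516890585422516)
scene agar ((0.5627408027648926, 0.053431734442710876), (0.07222414016723633, 0.08386262506246567), 21.73607063293457) ((0.5616245269775391, 0.05340554192662239), 0.04246858134865761)
```

View pics/c1.png

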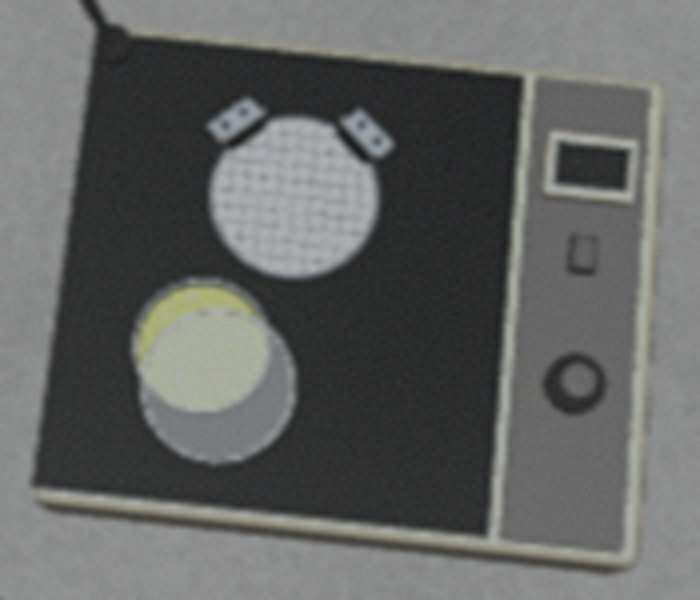

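View pics/c2.png

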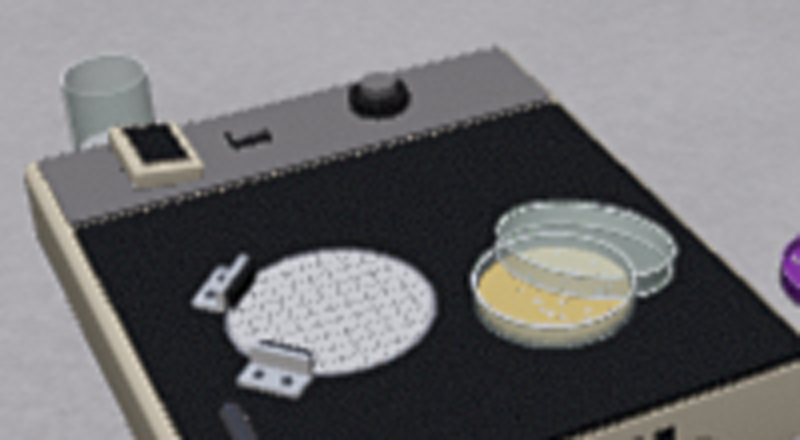

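The crops confirm it: straw base at (203,347) and lid at (218,385) in the top crop, and the only round key at (577,380). The rectangular key at (583,255) and the framed display at (590,165) are not it. The scene crop shows the lid's low edge on the robot/right side. I'll bring the arm over for a close wrist view.

apply_moves:
  series:
    - {"xyz": [-34.9, 41.4, -3], "yaw": -45, "claw": 0.5}
    - {"xyz": [-34.9, 41.4, -3], "yaw": -45, "claw": 0.5}
    - {"xyz": [-34.9, 41.4, -3], "yaw": -45, "claw": 0.5}
    - {"xyz": [-34.9, 41.4, -3], "yaw": -45, "claw": 0.5}
    - {"xyz": [-34.9, 41.4, -3], "yaw": -45, "claw": 0.5}
    - {"xyz": [-34.9, 41.4, -3], "yaw": -45, "claw": 0.5}
    - {"xyz": [-34.9, 41.4, -3], "yaw": -45, "claw": 0.5}
    - {"xyz": [-34.9, 41.4, -3], "yaw": -45, "claw": 0.5}
    - {"xyz": [-34.9, 41.4, -3], "yaw": -45, "claw": 0.5}
    - {"xyz": [-34.9, 41.4, -3], "yaw": -45, "claw": 0.5}
    - {"xyz": [-34.9, 41.4, -3], "yaw": -45, "claw": 0.5}
    - {"xyz": [-34.9, 41.4, -3], "yaw": -45, "claw": 0.5}

```text
time: 1.6
tcp_pos: [0.4698, 0.0324, 0.2608]
tcp_rot: [0.572, 0.82, -0.0, -0.001]
ft_force: [0.8, 0.1, -0.3]
width: 0.0425
```

Run:
```python
from h import *
import pickle
c=manip.calibration("wrist");im=manip.capture("wrist");s=manip.observe()
cv2.imwrite("pics/w1.png",im);pickle.dump(c,open("w1.pkl","wb"))
R=np.array(c["R"]);print(-R.T@np.array(c["t"]),R.round(3).tolist(),c["K"]);print(s["time"],s["tcp_pos"],s["tcp_rot"],s["width"],s["ft_force"])
for n,X in dict(win=[.669,-.005,.075],base=[.561,.054,.075],key=[.55,-.195,.085]).items(): print(n,proj("wrist",X,c))
print("key",ray("top",(369.25,210),.085))
```

```text
[0.39554151 0.00388411 0.40295799] [[-0.346, 0.938, 0.001], [0.892, 0.329, 0.31], [0.29, 0.108, -0.951]] [[325.43534034   0.         276.35407377]
 [  0.         325.43534034 211.78400346]
 [  0.           0.           1.        ]]
1.65 [0.46992768 0.03253665 0.2609652 ] [ 5.71542176e-01  8.20572571e-01 -6.08599803e-05 -4.38390177e-04] 0.04273776770682916 [-0.43486656  0.12576662  0.39089318]
win [190.06210409 328.08030227]
base [266.80342336 267.46520416]
key [ 35.95762994 185.69022704]
key [ 0.54234239 -0.19281894  0.085     ]
```

View pics/w1.png

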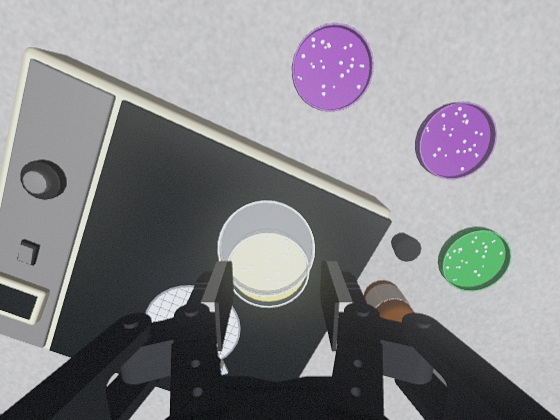

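The wrist view shows the key top at (37,178), the lid outline spanning cols 218–315 with its near edge at row 200, and the agar ellipse at about (266,265). The fingers hide part of the window.

Run:
```python
from h import *
import pickle
c=pickle.load(open("w1.pkl","rb"));im=cv2.imread("pics/w1.png")
b=np.array([.561,.054])
for z in(.092,.099):
  for n,p,cc in(("wrist",(266.5,249),c),("top",(279.4,211),None)):
    X=ray(n,p,z,cc)[:2];d=b-X;print(n,z,X,"off",np.hypot(*d),np.degrees(np.arctan2(d[1],d[0])))
print("near edge",ray("wrist",(266,200),.078,c),ray("wrist",(266,200),.089,c))
g=im[140:230,10:80];m=cv2.inRange(cv2.cvtColor(g,6),125,255)
hs=im.astype(int);a=((hs[:,:,2]-hs[:,:,0])>18).astype(np.uint8)*255;a[:220]=0;a[312:]=0;a[:,:215]=0;a[:,318:]=0
k=max(cv2.findContours(a,0,1)[0],key=cv2.contourArea);x,y,w,h=cv2.boundingRect(k);print("agar bb",x,y,w,h)
W=np.array([ray("wrist",p,.080,c)[:2] for p in k[:,0].astype(float)],np.float32);print("agar circ",cv2.minEnclosingCircle(W))
for z in(.083,.088,.093): print("key",z,ray("wrist",(37,178),z,c)[:2],ray("top",(369.25,210),z)[:2])
```

```text
wrist 0.092 [0.53232579 0.04385427] off 0.030416219976019353 19.485191091575427
top 0.092 [0.52926516 0.04196234] off 0.033941201550879437 20.77274414770677
wrist 0.099 [0.52924662 0.0429545 ] off 0.03361963755725698 19.180377429370388
top 0.099 [0.52783801 0.04181776] off 0.035328808818037384 20.171085134718112
near edge [0.48636233 0.02641701 0.078     ] [0.483288   0.02565426 0.089     ]
agar bb 239 282 64 20
agar circ ((0.5784043669700623, 0.06467439234256744), 0.035898394882678986)
key 0.083 [ 0.54260005 -0.19631284] [ 0.54277365 -0.19325166]
key 0.088 [ 0.54030196 -0.19318435] [ 0.54169549 -0.19216986]
key 0.093 [ 0.53800387 -0.19005586] [ 0.54061732 -0.19108805]
```

Both views agree: the lid's top centre is 34 mm off the base at 20° (about 31 mm for its origin, within 23–33). The tool's y axis already points along 20°, so I go down behind the low edge.

apply_moves:
  series:
    - {"xyz": [-1.1, -1.0, 6], "yaw": 0, "claw": 0.5}
    - {"xyz": [-1.1, -1.0, 12], "yaw": 0, "claw": 0.5}
    - {"xyz": [-1.1, -1.0, 16], "yaw": 0, "claw": 0.5}
    - {"xyz": [-1.1, -1.0, 17.5], "yaw": 0, "claw": 0.5}
    - {"xyz": [-1.1, -1.0, 18.2], "yaw": 0, "claw": 0.5}
    - {"xyz": [-1.1, -1.0, 18.2], "yaw": 0, "claw": 0.5}

```text
time: 2.4
tcp_pos: [0.4662, 0.0175, 0.0804]
tcp_rot: [0.572, 0.82, 0.001, 0.001]
ft_force: [-1.6, -0.6, -0.5]
width: 0.0425
```

Run:
```python
from h import *
im=manip.capture("scene");cv2.imwrite("pics/s2.png",cv2.resize(im[120:270,150:400],None,fx=3,fy=3,interpolation=cv2.INTER_CUBIC))
print(manip.observe()["ft_force"])
```

```text
[ 0.66368399 -0.84207159 -0.26232923]
```

View pics/s2.png

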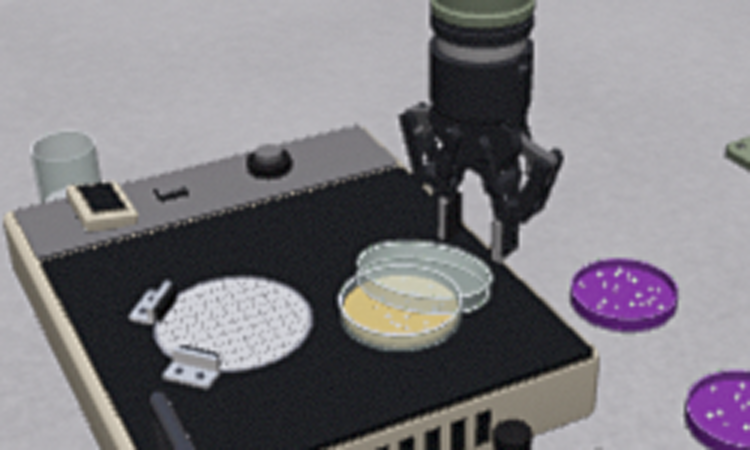

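The fingers stand just behind the lid's low edge at (490,240), clear of everything. I push slowly along tool y.

apply_moves:
  series:
    - {"xyz": [0, 0.4, 0.1], "yaw": 0, "claw": 0.5}
    - {"xyz": [0, 0.8, 0.1], "yaw": 0, "claw": 0.5}
    - {"xyz": [0, 1.1, 0.1], "yaw": 0, "claw": 0.5}
    - {"xyz": [0, 1.4, 0.1], "yaw": 0, "claw": 0.5}
    - {"xyz": [0, 1.7, 0.1], "yaw": 0, "claw": 0.5}
    - {"xyz": [0, 2.0, 0.1], "yaw": 0, "claw": 0.5}
    - {"xyz": [0, 2.3, 0.1], "yaw": 0, "claw": 0.5}
    - {"xyz": [0, 2.6, 0.1], "yaw": 0, "claw": 0.5}
    - {"xyz": [0, 2.9, 0.1], "yaw": 0, "claw": 0.5}
    - {"xyz": [0, 3.2, 0.1], "yaw": 0, "claw": 0.5}

```text
time: 3.7
tcp_pos: [0.4953, 0.0284, 0.0783]
tcp_rot: [0.573, 0.82, -0.0, -0.0]
ft_force: [-0.3, 0.2, -0.1]
width: 0.0427
```

apply_moves:
  series:
    - {"xyz": [0, 0.3, 0], "yaw": 0, "claw": 0.5}
    - {"xyz": [0, 0.6, 0], "yaw": 0, "claw": 0.5}
    - {"xyz": [0, 0.9, 0], "yaw": 0, "claw": 0.5}
    - {"xyz": [0, 1.2, 0], "yaw": 0, "claw": 0.5}
    - {"xyz": [0, 1.4, 0], "yaw": 0, "claw": 0.5}
    - {"xyz": [0, 1.4, 0], "yaw": 0, "claw": 0.5}

```text
time: 4.45
tcp_pos: [0.5085, 0.0332, 0.0783]
tcp_rot: [0.573, 0.82, 0.0, 0.0]
ft_force: [-0.8, -0.6, 1.0]
width: 0.0424
```

Run:
```python
from h import *
cal=manip.calibration("wrist");import pickle;pickle.dump(cal,open("w3.pkl","wb"))
w=manip.capture("wrist");cv2.imwrite("pics/w3raw.png",w)
im=manip.capture("scene");cv2.imwrite("pics/s3raw.png",im)
t=manip.capture("top");cv2.imwrite("pics/t3raw.png",t)
a=cv2.resize(im[150:260,190:340],(600,440),interpolation=2)
b=cv2.resize(t[170:240,245:315],(200,200),interpolation=2)
out=np.zeros((440,800,3),np.uint8);out[:,:600]=a;out[:200,600:]=b;out[220:370,600:]=cv2.resize(w,(200,150))
cv2.imwrite("pics/s3.png",out);s=manip.observe();print(s["ft_force"],s["tcp_pos"])
```

```text
[-0.26054411  0.44758718  0.34078311] [0.5084475  0.03315429 0.07827769]
```

View pics/s3.png

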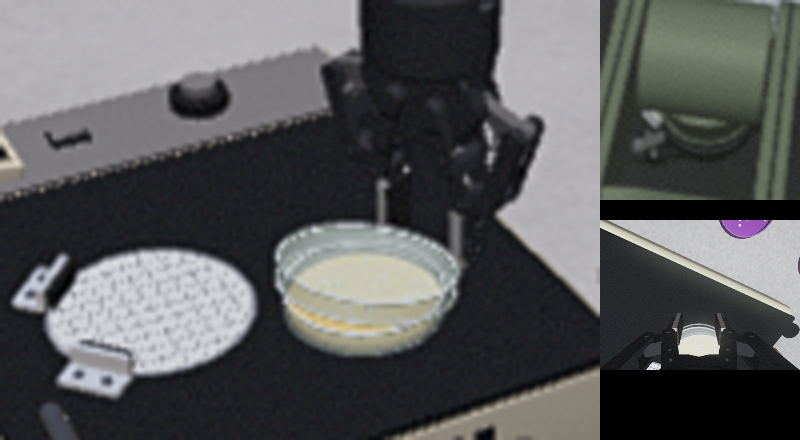

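The lid now covers the base but its far rim (around (290,260)) still stands high, so it hasn't dropped yet. I push on in small steps.

apply_moves:
  series:
    - {"xyz": [0, 0.2, 0], "yaw": 0, "claw": 0.5}
    - {"xyz": [0, 0.4, 0], "yaw": 0, "claw": 0.5}
    - {"xyz": [0, 0.6, 0], "yaw": 0, "claw": 0.5}
    - {"xyz": [0, 0.8, 0], "yaw": 0, "claw": 0.5}
    - {"xyz": [0, 0.8, 0], "yaw": 0, "claw": 0.5}

```text
time: 5.22
tcp_pos: [0.5158, 0.036, 0.0782]
tcp_rot: [0.572, 0.82, -0.0, -0.0]
ft_force: [-1.2, 0.0, 0.0]
width: 0.0425
```

Run:
```python
from h import *
im=manip.capture("scene");cv2.imwrite("pics/s4raw.png",im)
o=cv2.imread("pics/s3raw.png")
a=np.hstack([cv2.resize(x[190:250,240:320],(400,300),interpolation=2) for x in(o,im)])
cv2.imwrite("pics/s4.png",a);s=manip.observe();print(s["ft_force"],s["tcp_pos"])
```

```text
[-0.04022763  0.05118108  0.20760183] [0.51581762 0.03595951 0.07823147]
```

View pics/s4.png

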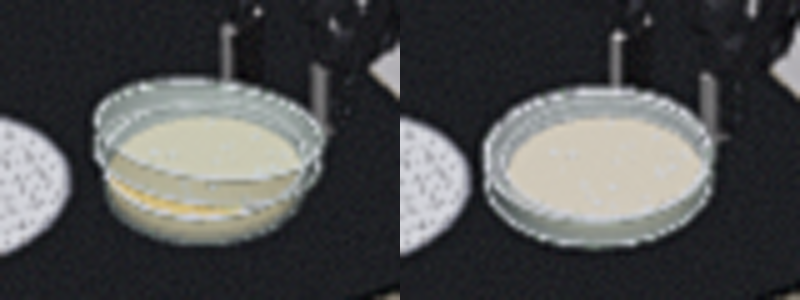

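The lid has dropped: right half shows it flat and concentric on the base. Now I measure the dish and window centres for the slide.

Run:
```python
from h import *
print("dish scene",ray("scene",(279.8,220.9),.092)[:2])
im=cv2.imread("pics/top0.png");sc=cv2.imread("pics/scene0.png")
for n,I,b in(("top",im,(153,187,275,322)),("scene",sc,(208,246,201,258))):
    s=np.zeros(I.shape[:2],np.uint8);s[b[0]:b[1],b[2]:b[3]]=cv2.inRange(I,(110,110,110),(255,255,255))[b[0]:b[1],b[2]:b[3]]
    s=cv2.morphologyEx(s,cv2.MORPH_CLOSE,np.ones((5,5)));c=max(cv2.findContours(s,0,1)[0],key=cv2.contourArea)[:,0].astype(float)
    W=np.array([ray(n,p,.075)[:2] for p in c])
    w0=np.array([.67,-.005]);v=W-w0;v=np.c_[v@[np.cos(-.072),np.sin(-.072)],v@[-np.sin(-.072),np.cos(-.072)]]
    k=v[:,0]<.015;A=np.c_[2*W[k],np.ones(k.sum())];x=np.linalg.lstsq(A,(W[k]**2).sum(1),rcond=None)[0]
    print(n,"win",x[:2],"r",np.sqrt(x[2]+x[0]**2+x[1]**2),k.sum())
```

```text
dish scene [0.56987274 0.05920041]
top win [ 0.6655556  -0.00265551] r 0.05509406109127562 71
scene win [ 0.66659763 -0.00327462] r 0.055666171430332714 74
```

apply_moves:
  series:
    - {"xyz": [0, -1.5, 0], "yaw": 0, "claw": 0.5}
    - {"xyz": [0, -1.5, -4], "yaw": 0, "claw": 0.5}
    - {"xyz": [3, 0, -5], "yaw": 10, "claw": 0.5}
    - {"xyz": [6.3, 2.0, -5], "yaw": 20, "claw": 0.5}
    - {"xyz": [6.3, 2.0, -5], "yaw": 30, "claw": 0.5}
    - {"xyz": [6.3, 2.0, -5], "yaw": 40, "claw": 0.5}
    - {"xyz": [6.3, 2.0, -5], "yaw": 50, "claw": 0.5}
    - {"xyz": [6.3, 2.0, -5], "yaw": 59, "claw": 0.5}
    - {"xyz": [6.3, 2.0, -5], "yaw": 59, "claw": 0.5}
    - {"xyz": [6.3, 2.0, -2], "yaw": 59, "claw": 0.5}
    - {"xyz": [6.3, 2.0, -0.5], "yaw": 59, "claw": 0.5}
    - {"xyz": [6.3, 2.0, 0], "yaw": 59, "claw": 0.5}
    - {"xyz": [6.3, 2.0, 0], "yaw": 59, "claw": 0.5}

```text
time: 6.9
tcp_pos: [0.5128, 0.1019, 0.0782]
tcp_rot: [0.902, 0.432, -0.0, -0.0]
ft_force: [0.1, 0.6, 1.0]
width: 0.0427
```

Run:
```python
from h import *
im=manip.capture("scene");t=manip.capture("top")
a=cv2.resize(im[150:260,190:340],(600,440),interpolation=2);b=cv2.resize(t[150:250,245:345],(200,200),interpolation=2)
out=np.zeros((440,800,3),np.uint8);out[:,:600]=a;out[:200,600:]=b
cv2.imwrite("pics/s5.png",out);s=manip.observe();print(s["ft_force"],s["tcp_pos"])
```

```text
[-0.18188695 -0.35553709  0.15752357] [0.51356705 0.10192895 0.07904408]
```

View pics/s5.png

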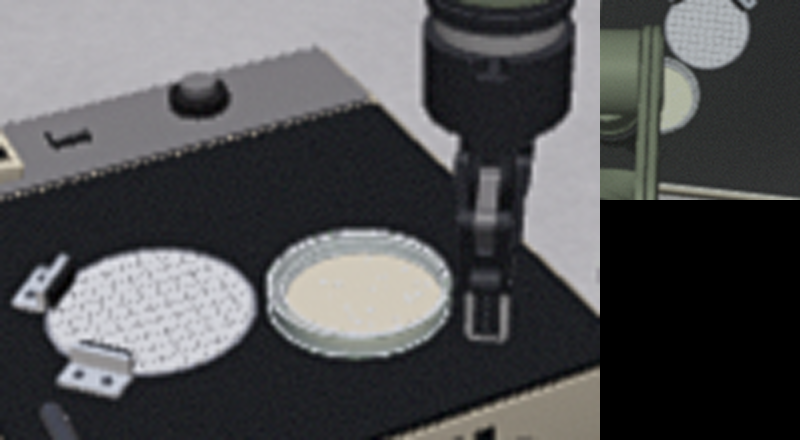

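The dish is closed and flat at (360,290), with the fingers just behind it. I slide it diagonally onto the counter's centreline, 25 mm short of the window.

apply_moves:
  series:
    - {"xyz": [0, 0.6, 0], "yaw": 0, "claw": 0.5}
    - {"xyz": [0, 1.1, 0], "yaw": 0, "claw": 0.5}
    - {"xyz": [0, 1.4, 0], "yaw": 0, "claw": 0.5}
    - {"xyz": [0, 1.7, 0], "yaw": 0, "claw": 0.5}
    - {"xyz": [0, 2.2, 0], "yaw": 0, "claw": 0.5}
    - {"xyz": [0, 2.8, 0], "yaw": 0, "claw": 0.5}
    - {"xyz": [0, 3.4, 0], "yaw": 0, "claw": 0.5}
    - {"xyz": [0, 4.0, 0], "yaw": 0, "claw": 0.5}
    - {"xyz": [0, 4.6, 0], "yaw": 0, "claw": 0.5}
    - {"xyz": [0, 5.2, 0], "yaw": 0, "claw": 0.5}
    - {"xyz": [0, 5.8, 0], "yaw": 0, "claw": 0.5}
    - {"xyz": [0, 6.4, 0], "yaw": 0, "claw": 0.5}
    - {"xyz": [0, 7.0, 0], "yaw": 0, "claw": 0.5}
    - {"xyz": [0, 7.6, 0], "yaw": 0, "claw": 0.5}
    - {"xyz": [0, 8.2, 0], "yaw": 0, "claw": 0.5}
    - {"xyz": [0, 8.8, 0], "yaw": 0, "claw": 0.5}
    - {"xyz": [0, 9.4, 0], "yaw": 0, "claw": 0.5}
    - {"xyz": [0, 10.0, 0], "yaw": 0, "claw": 0.5}
    - {"xyz": [0, 10.5, 0], "yaw": 0, "claw": 0.5}
    - {"xyz": [0, 10.8, 0], "yaw": 0, "claw": 0.5}

```text
time: 9.5
tcp_pos: [0.5972, 0.0339, 0.0783]
tcp_rot: [0.902, 0.432, 0.0, 0.0]
ft_force: [-1.0, 0.3, 0.0]
width: 0.0427
```

Run:
```python
from h import *
s=manip.observe();im=manip.capture("scene");cv2.imwrite("pics/s6raw.png",im)
cv2.imwrite("pics/s6.png",cv2.resize(im[150:260,160:320],(800,550),interpolation=2));print(s["ft_force"],s["tcp_pos"],s["time"])
q=s["tcp_rot"];th=2*np.arctan2(q[1],q[0]);d=np.array([np.sin(th),-np.cos(th)]);print(np.degrees(th)-90,s["tcp_pos"][:2]+.0564*d, proj("scene",[.641,-.001,.092]))
```

```text
[-1.00841884  0.27098158  0.04160991] [0.59722508 0.03391161 0.07829263] 9.5
-38.86519577150908 [ 0.6411395  -0.00147883] [238.02083149 217.40277972]
```

View pics/s6.png

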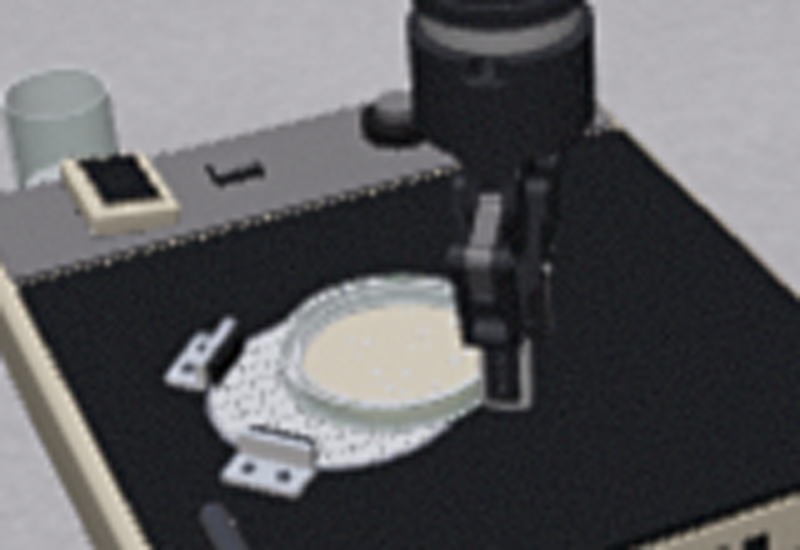

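The dish is at about (395,342) in the crop, px (239,218), against (238,217) predicted. I back off, shut the fingers and line up along the counter's +x.

apply_moves:
  series:
    - {"xyz": [0, -2, 0], "yaw": 0, "claw": 0.5}
    - {"xyz": [-0.5, -3, -4], "yaw": 0, "claw": 0.3}
    - {"xyz": [-4.6, -1.0, -4], "yaw": -10, "claw": 0}
    - {"xyz": [-4.6, -1.0, -4], "yaw": -20, "claw": 0}
    - {"xyz": [-4.6, -1.0, -4], "yaw": -30, "claw": 0}
    - {"xyz": [-4.6, -1.0, -4], "yaw": -34.7, "claw": 0}
    - {"xyz": [-4.6, -1.0, -2], "yaw": -34.7, "claw": 0}
    - {"xyz": [-4.6, -1.0, -0.7], "yaw": -34.7, "claw": 0}
    - {"xyz": [-4.6, -1.0, -0.5], "yaw": -34.7, "claw": 0}
    - {"xyz": [-4.6, -1.0, -0.5], "yaw": -34.7, "claw": 0}

```text
time: 10.8
tcp_pos: [0.5604, 0.0046, 0.0833]
tcp_rot: [0.732, 0.681, -0.0, 0.0]
ft_force: [-0.8, -0.3, 0.1]
width: 0.0004
```

apply_moves:
  series:
    - {"xyz": [0, 0.5, 0], "yaw": 0, "claw": 0}
    - {"xyz": [0, 1.0, 0], "yaw": 0, "claw": 0}
    - {"xyz": [0, 1.4, 0], "yaw": 0, "claw": 0}
    - {"xyz": [0, 1.7, 0], "yaw": 0, "claw": 0}
    - {"xyz": [0, 2.0, 0], "yaw": 0, "claw": 0}
    - {"xyz": [0, 2.3, 0], "yaw": 0, "claw": 0}
    - {"xyz": [0, 2.6, 0], "yaw": 0, "claw": 0}
    - {"xyz": [0, 2.9, 0], "yaw": 0, "claw": 0}
    - {"xyz": [0, 3.2, 0], "yaw": 0, "claw": 0}
    - {"xyz": [0, 3.5, 0], "yaw": 0, "claw": 0}
    - {"xyz": [0, 3.8, 0], "yaw": 0, "claw": 0}
    - {"xyz": [0, 4.0, 0], "yaw": 0, "claw": 0}
    - {"xyz": [0, 4.1, 0], "yaw": 0, "claw": 0}
    - {"xyz": [0, 4.1, 0], "yaw": 0, "claw": 0}

```text
time: 12.55
tcp_pos: [0.6014, 0.0016, 0.0833]
tcp_rot: [0.732, 0.681, 0.0, 0.0]
ft_force: [-0.3, -0.1, 0.2]
width: 0.0003
```

```bash
cat > look.py <<'E'
import sys
from h import *
s=manip.observe();im=manip.capture("scene");n=sys.argv[1];cv2.imwrite(f"pics/{n}raw.png",im)
cv2.imwrite(f"pics/{n}.png",cv2.resize(im[180:260,180:300],(800,533),interpolation=2));print(s["ft_force"],s["tcp_pos"],s["time"])
E
python3 look.py s7
```

```text
[-0.34794582 -0.06767658  0.24127073] [0.60137517 0.00160672 0.08330195] 12.55
```

apply_moves:
  series:
    - {"xyz": [0, 0.1, 0], "yaw": 0, "claw": 0}
    - {"xyz": [0, 0.2, 0], "yaw": 0, "claw": 0}
    - {"xyz": [0, 0.2, 0], "yaw": 0, "claw": 0}

```text
time: 12.98
tcp_pos: [0.6033, 0.0015, 0.0833]
tcp_rot: [0.732, 0.681, 0.0, 0.0]
ft_force: [-0.4, 0.4, -1.2]
width: -0.0002
```

apply_moves:
  series:
    - {"xyz": [0, 0.05, 0], "yaw": 0, "claw": 0}
    - {"xyz": [0, 0.1, 0], "yaw": 0, "claw": 0}
    - {"xyz": [0, 0.1, 0], "yaw": 0, "claw": 0}

```text
time: 13.35
tcp_pos: [0.6042, 0.0014, 0.0833]
tcp_rot: [0.732, 0.681, 0.0, 0.0]
ft_force: [-0.3, -0.7, 0.9]
width: 0.0003
```

```bash
python3 look.py s8
```

```text
[-0.34679829 -0.65947722  0.89660603] [0.60423091 0.00142191 0.08331073] 13.35
```

View pics/s8.png

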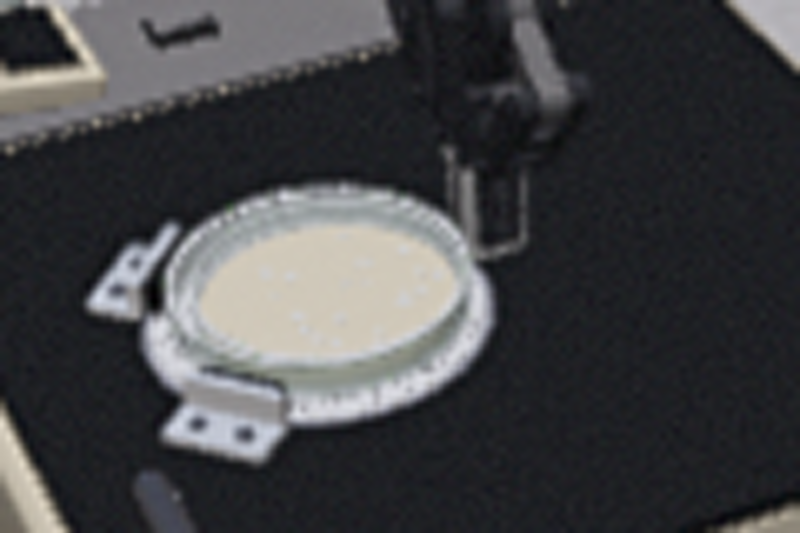

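The dish is nearly at both stops, (150,270) and (235,385), with no contact force yet. I continue in half-millimetre steps by force; 11 pictures viewed.

apply_moves:
  series:
    - {"xyz": [0, 0.05, 0], "yaw": 0, "claw": 0}
    - {"xyz": [0, 0.05, 0], "yaw": 0, "claw": 0}

```text
time: 13.65
tcp_pos: [0.6047, 0.0014, 0.0833]
tcp_rot: [0.732, 0.681, 0.0, 0.0]
ft_force: [-1.4, 0.4, 0.6]
width: 0.0002
```

apply_moves:
  series:
    - {"xyz": [0, 0.05, 0], "yaw": 0, "claw": 0}
    - {"xyz": [0, 0.05, 0], "yaw": 0, "claw": 0}

```text
time: 13.9
tcp_pos: [0.6049, 0.0014, 0.0833]
tcp_rot: [0.732, 0.681, -0.0, -0.0]
ft_force: [-2.8, 0.8, 1.6]
width: 0.0001
```

apply_moves:
  series:
    - {"xyz": [0, 0.03, 0], "yaw": 0, "claw": 0}
    - {"xyz": [0, 0.03, 0], "yaw": 0, "claw": 0}

```text
time: 14.15
tcp_pos: [0.605, 0.0014, 0.0832]
tcp_rot: [0.732, 0.681, -0.0, -0.0]
ft_force: [-4.1, 0.8, 2.2]
width: 0.0002
```

Run:
```python
from h import *
f=[]
for i in range(4): f.append(manip.observe()["ft_force"]);manip.capture("top")
print(np.round(f,1),manip.observe()["tcp_pos"])
```

```text
[[-4.1  0.8  2.2]
 [-3.9  0.2  2.1]
 [-3.7  0.1  2.9]
 [-3.9  0.1  1.3]] [0.60508858 0.00144371 0.08319561]
```

Contact is at the predicted TCP (0.6052, 0.0014) within 0.2 mm. It takes 4 N purely along −x of the counter with no lateral part, so both stops bear. I back off, move above the key and look.

apply_moves:
  series:
    - {"xyz": [0, -0.5, 0], "yaw": 0, "claw": 0}
    - {"xyz": [0, -3, 0], "yaw": 0, "claw": 0}
    - {"xyz": [0, -5, -4], "yaw": 0, "claw": 0}
    - {"xyz": [-5, -5, -6.7], "yaw": 0, "claw": 0}
    - {"xyz": [-10, -5, -6.7], "yaw": 0, "claw": 0}
    - {"xyz": [-15, -5, -6.7], "yaw": 0, "claw": 0}
    - {"xyz": [-19.8, -5, -6.7], "yaw": 0, "claw": 0}
    - {"xyz": [-19.8, -5, -6.7], "yaw": 0, "claw": 0}
    - {"xyz": [-19.8, -5, -6.7], "yaw": 0, "claw": 0}

```text
time: 15.48
tcp_pos: [0.5415, -0.1924, 0.1502]
tcp_rot: [0.733, 0.681, 0.0, 0.0]
ft_force: [0.0, 0.9, 0.1]
width: -0.0001
```

Run:
```python
from h import *
import pickle
c=manip.calibration("wrist");w=manip.capture("wrist");sc=manip.capture("scene");t=manip.capture("top")
s=manip.observe();print(s["tcp_pos"],s["ft_force"],s["time"])
pickle.dump(c,open("w9.pkl","wb"));cv2.imwrite("pics/w9raw.png",w);cv2.imwrite("pics/s9raw.png",sc);cv2.imwrite("pics/t9raw.png",t)
print("key px",proj("wrist",[.541,-.193,.088],c),proj("wrist",[.541,-.193,.15],c))
out=np.zeros((560,800,3),np.uint8)
out[:280,:373]=cv2.resize(w,(373,280));out[:280,380:800]=cv2.resize(sc[190:260,190:295],(420,280),interpolation=2)
out[290:560,:360]=cv2.resize(t[135:195,265:345],(360,270),interpolation=2);out[290:560,380:785]=cv2.resize(sc[150:220,170:275],(405,270),interpolation=2)
cv2.imwrite("pics/f9.png",out)
```

```text
[ 0.54147182 -0.19122013  0.15019766] [1.09098147 0.6323489  0.12881016] 15.625
key px [276.55582054 229.00127316] [276.77450451 274.64733041]
```

View pics/f9.png

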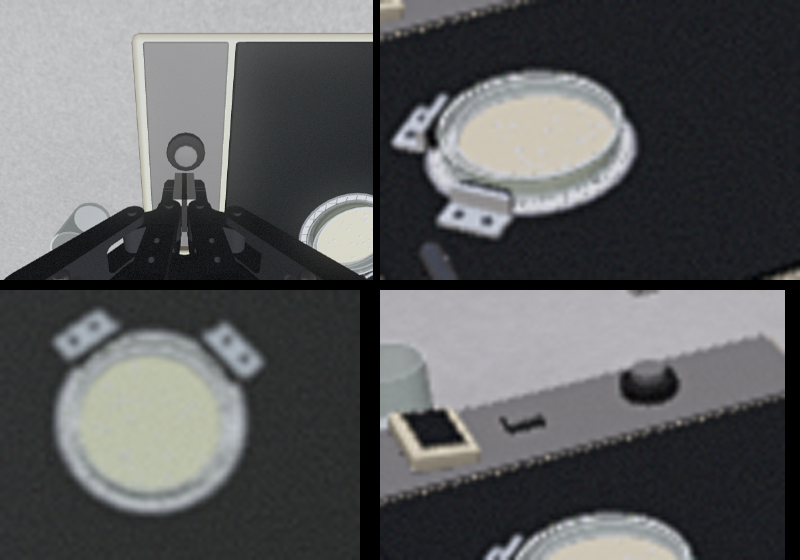

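The dish sits against both stops in top and scene views, lid flat. The key is at about (279,235) in the full wrist frame. Now the numbers.

Run:
```python
from h import *
import pickle
c=pickle.load(open("w9.pkl","rb"));w=cv2.imread("pics/w9raw.png");g=cv2.cvtColor(w,6)
r=g[195:262,245:312];print(r[::6,::6])
m=cv2.inRange(r,85,170)
n,l,st,ce=cv2.connectedComponentsWithStats(m)
for i in range(1,n):
    if st[i,4]>60: print(st[i],ce[i]+[245,195])
# dark housing circle
b=cv2.inRange(r,0,70);k=max(cv2.findContours(b,0,1)[0],key=cv2.contourArea)
print("housing",cv2.boundingRect(k))
for z in(.085,.088,.091): print(z,ray("wrist",(279,235),z,c)[:2])
# agar centre after
for f,n_,box in(("t9raw","top",(150,182,278,322)),("s9raw","scene",(205,240,200,250))):
    I=cv2.imread(f"pics/{f}.png").astype(int);a=((I[:,:,2]-I[:,:,0])>12).astype(np.uint8)*255
    M=np.zeros_like(a);M[box[0]:box[1],box[2]:box[3]]=a[box[0]:box[1],box[2]:box[3]]
    k=max(cv2.findContours(M,0,1)[0],key=cv2.contourArea)[:,0].astype(float)
    W=np.array([ray(n_,p,.080)[:2] for p in k],np.float32);print(n_,"agar",cv2.fitEllipse(cv2.convexHull(W)))
```

```text
[[156 151 154 154 149 153 150 155 153 151 152 152]
 [152 150 152 152  54  60  59  51 157 150 151 153]
 [154 154 151  57  82  84  82  80  74  91 153 152]
 [154 153  75  82  80  79  79  80  82  75 155 149]
 [153 136  78  79  75 108 126  83  75  79  64 151]
 [153  66  78  78 148 153 153 152  88  75  71 152]
 [151  71  81 141 151 147 151 150 149  77  76 150]
 [151 112  76 144 145 146 144 148 149  74  70 153]
 [149 152  72  71 146 146 143 145  85  72 149 148]
 [149 149 152  70  70 117 141  80  69 145 149 149]
 [152 151 151 149 142  69  57 139 149 150 151 149]
 [150 150 150  93  92  54  93  90 148 149 149 148]]
[   0    0   67   67 1918] [277.35349322 228.62721585]
[ 16  23  36  33 885] [278.66666667 234.06666667]
housing (10, 30, 52, 31)
0.085 [ 0.54667622 -0.19172846]
0.088 [ 0.54545262 -0.19166857]
0.091 [ 0.54422902 -0.19160868]
top agar ((0.6636840105056763, -0.0020132067147642374), (0.07887103408575058, 0.07983998954296112), 168.38734436035156)
scene agar ((0.6612638235092163, -0.008985131978988647), (0.06961119920015335, 0.0815897285938263), 67.80442810058594)
```

The dish agrees: agar centre in the top view is (0.664,−0.002) against a window at (0.666,−0.003), within the lid play. The key is at about (0.543,−0.192) with its top near z 0.09. I approach, then press in small steps.

apply_moves:
  series:
    - {"xyz": [0, 0.15, 3], "yaw": 0, "claw": 0}
    - {"xyz": [0, 0.15, 4.8], "yaw": 0, "claw": 0}
    - {"xyz": [0, 0.15, 5.2], "yaw": 0, "claw": 0}
    - {"xyz": [0, 0.15, 5.4], "yaw": 0, "claw": 0}
    - {"xyz": [0, 0.15, 5.4], "yaw": 0, "claw": 0}

```text
time: 16.25
tcp_pos: [0.5434, -0.1929, 0.0971]
tcp_rot: [0.732, 0.681, 0.0, 0.001]
ft_force: [0.2, -0.0, -1.2]
width: -0.0001
```

apply_moves:
  series:
    - {"xyz": [0, 0, 0.1], "yaw": 0, "claw": 0}
    - {"xyz": [0, 0, 0.2], "yaw": 0, "claw": 0}
    - {"xyz": [0, 0, 0.2], "yaw": 0, "claw": 0}

```text
time: 16.62
tcp_pos: [0.5432, -0.1929, 0.0947]
tcp_rot: [0.732, 0.681, 0.0, 0.001]
ft_force: [0.8, -0.0, 0.7]
width: -0.0002
```

apply_moves:
  series:
    - {"xyz": [0, 0, 0.1], "yaw": 0, "claw": 0}
    - {"xyz": [0, 0, 0.2], "yaw": 0, "claw": 0}
    - {"xyz": [0, 0, 0.2], "yaw": 0, "claw": 0}

```text
time: 17.0
tcp_pos: [0.5431, -0.1929, 0.0926]
tcp_rot: [0.732, 0.681, 0.0, 0.0]
ft_force: [0.2, -0.5, 1.6]
width: -0.0002
```

apply_moves:
  series:
    - {"xyz": [0, 0, 0.1], "yaw": 0, "claw": 0}
    - {"xyz": [0, 0, 0.1], "yaw": 0, "claw": 0}

```text
time: 17.25
tcp_pos: [0.5431, -0.1929, 0.0915]
tcp_rot: [0.732, 0.681, 0.0, 0.0]
ft_force: [-0.1, -0.6, 2.0]
width: 0.0004
```

apply_moves:
  series:
    - {"xyz": [0, 0, 0.1], "yaw": 0, "claw": 0}
    - {"xyz": [0, 0, 0.1], "yaw": 0, "claw": 0}

```text
time: 17.5
tcp_pos: [0.5431, -0.1929, 0.0911]
tcp_rot: [0.732, 0.681, 0.0, 0.0]
ft_force: [0.4, -0.9, 5.2]
width: 0.0003
```

apply_moves:
  series:
    - {"xyz": [0, 0, 0.05], "yaw": 0, "claw": 0}
    - {"xyz": [0, 0, 0.05], "yaw": 0, "claw": 0}

```text
time: 17.75
tcp_pos: [0.5432, -0.1929, 0.091]
tcp_rot: [0.732, 0.681, 0.0, 0.0]
ft_force: [-1.5, -0.5, 6.6]
width: -0.0003
```

The force ramped like a 3 N spring from about 0.095 and then hit a hard stop at 0.091, so the 4 mm travel is used up. A last firm touch, then release and clear off.

apply_moves:
  series:
    - {"xyz": [0, 0, 0.1], "yaw": 0, "claw": 0}
    - {"xyz": [0, 0, 0.1], "yaw": 0, "claw": 0}
    - {"xyz": [0, 0, -0.5], "yaw": 0, "claw": 0}
    - {"xyz": [0, 0, -2], "yaw": 0, "claw": 0}
    - {"xyz": [0, 0, -6], "yaw": 0, "claw": 0}
    - {"xyz": [0, -3, -10], "yaw": 0, "claw": 0}
    - {"xyz": [0, -3, -10], "yaw": 0, "claw": 0}
    - {"xyz": [0, -3, -10], "yaw": 0, "claw": 0}

```text
time: 18.75
tcp_pos: [0.5124, -0.1901, 0.1894]
tcp_rot: [0.732, 0.681, -0.0, -0.001]
ft_force: [-1.0, 0.3, -0.9]
width: 0.0001
```

Run:
```python
from h import *
sc=manip.capture("scene").astype(int);s=manip.observe();print(s["tcp_pos"],s["ft_force"],s["time"])
a=cv2.imread("pics/scene0.png").astype(int);b=cv2.imread("pics/s9raw.png").astype(int)
for n,o,y0,y1,x0,x1 in(("dish vs s9",b,195,255,190,300),("key vs s0",a,162,185,225,252),("bottle/cyl/stopper",a,255,370,290,365),("beaker",a,160,182,158,184)):
    d=np.abs(sc-o).max(2)[y0:y1,x0:x1];print(n,d.mean().round(1),(d>40).sum())
```

```text
[ 0.51214809 -0.1899195   0.18855702] [-0.09600639  0.58481192 -0.48582954] 18.8
dish vs s9 3.3 0
key vs s0 4.4 0
bottle/cyl/stopper 4.6 0
beaker 4.6 0
```

The dish hasn't shifted, the key is back up and the bystanders haven't moved; only noise differs between frames.

```bash
python3 -c "
from plant import manip
print(manip.sign_off())"
```

```text
the job is handed in; nothing more can be done
None
```

The job is done and handed in at about 19 s of robot time. The lid is down flat on the base, the closed dish rests against both stops, and the zero key has been pressed right down and released.

- **Lid:** I nudged it across at its low edge with two fingers, at about 25 mm/s. The scene view then showed it flat and concentric on the base.
- **Dish:** I slid it at no more than 50 mm/s. It met the stops within 0.2 mm of the predicted position. The largest push I read was about 4 N, straight along the counter's axis. From above, the agar centre is 2 mm from the window centre, within the lid's play.
- **Key:** The force rose like the spring over about 4 mm, then met a hard stop. It read 6.6 N there, and I went 1 mm further without taking a reading.
- **Last check:** After the release the key looked as it did at the start. The dish had not moved since being seated, nor had the bottle, cylinder, stopper or beaker. The arm was clear of everything.

**Disagreements:**
- The side view put the agar centre about 6 mm from the window in y. Its fit was distorted by the stop and the lid's skirt, so I relied on the top view and the contact force.
- The wrist views of the key differed by about 5 mm in x, so I aimed at the middle value, and the key pressed cleanly.

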